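# Hold down the reset of the tripped chocolate heater

### The arm

A 6-joint arm with a two-finger parallel gripper is mounted at the origin on the work surface. World frame = base frame: x ahead of the robot, y to its left, z up, the work surface at z = 0. Lengths are in m, angles in rad, forces in N, time in s.
With the tool pointing down it reaches from about 0.35 to 0.85 m from the base axis. Payload 8.1 kg.
Tool frame: the origin (TCP) lies at the very end of the fingers, on their centre line; the grasp point (between the pads) lies 19 mm behind it; z points along the fingers, y is the direction in which the jaws open and shut (so a half turn about z gives the same grasp; the last joint's range is limited). The gripper opens to 85 mm and grips with 20 to 120 N. Pads are 22 mm wide; open, the fingers measure 114 mm over their backs; the gripper's body (76 mm by 85 mm) begins 54 mm behind the grasp point. The pads swing forward as they close: fully open they stand 13 mm farther back than shut.
Start: joints at [-1.275, 0.13, 1.488, -0, 1.523, -0.085], TCP at [0.223, -0.557, 0.192] pointing down, gripper open.
Joint ranges: [-2.96, 2.96], [-0.89, 2.26], [0.02, 2.5], [-1.34, 4.48], [0, 2.73], [-2.66, 2.66]. Speed limits (rad/s): [2.39, 2.39, 2.79, 3.14, 3.14, 3.14].

### API

Orientations are given as a rotation vector (axis times angle).
In Python, from workcell import * gives the robot as it stands.
- The arm moves only by the shell command python3 -m creep 'ROWS' [OPENING] [FORCE]. ROWS is JSON, a list of rows, each a list of 6 numbers: the shift along the tool's x, y, z in cm, then the turn, a rotation vector about the tool's x, y, z in rad. A call has 1 to 10 rows; each row shifts and turns the commanded pose from where the row before left it, along the tool's axes as they then stand; what a row does not reach is not made up. A row lasts 1/8 s, in which the tool goes at most 62.5 mm and 10.7 degrees, less where a joint would pass 70% of its speed; a pose out of reach is approached as far as the arm can. A call is refused whole if a number of a shift passes 6.25 or a number of a turn 0.188, either way. A call with a gripper value outside its range is refused whole. OPENING is the closure, from 0 (fully open) to 1 (shut), set as the call begins (- or left out, the last holds). The fingers move at their own pace and stop on an object; FORCE is the grip in N (left out, the last holds). Time passes only in rows, so rows that do not move let the fingers close. It gives the time, the measured TCP pose, the force and the opening at its end, in the units of the state.
- read_state(): the state, without advancing time (a new reading comes with each control period).
- get_image(name): name is "scene" or "top"; returns a dict with "pixels" (400x640x3 uint8, red, green, blue), "z_map" (400x640 float32, m along the optical axis (not along the pixel's ray), 0 where there is no reading), "intrinsics" (3x3 intrinsics, pixels), "k1" (the pictures are not rectified: a ray, as slopes to the right and down, at radius r is drawn at 1 + k1 r^2 times it, then the intrinsics apply), "R" (3x3) and "t" (3): a world point X has camera coordinates R X + t. Camera axes: x right, y down, z forward; pixel columns grow to the right and rows downward; lengths in m; the calibration is good to about 2 mm. A picture is of the moment at which its call begins.
- hand_in(): hands the job in, once; it reports no verdict.
Trained networks look in the newest picture that a camera, given by its name, has taken for a name from the list of things; names that differ only in an ending like _2 or _b are one class to them, and where a whole thing is asked for, a point or a joint stands for the part that bears it (a point fixed in the world has none). Each returns a list of dicts, best first, with "score" (0 to 1); they miss things now and then, are a little off and sometimes report something else, mostly with a low value. They report only what shows in the picture. A call takes as long as a camera call. They do not tell look-alikes from the thing itself.
- silhouettes(camera, label): "mask" (400x640 bool, what is visible of it).
- spot_point(camera, label): "at" ([x, y, z] in m, in world coordinates, good to about 4 mm: a listed point, or the origin of a listed thing).
The state is a dict: "time": time; "joint_positions": joint angles; "qvel": joint speeds; "joint_torque": joint torques, N m; "eef_pos": TCP position; "orientation": TCP orientation; "contact_force": force on the tool from outside, world axes, zero at the start; "ft_torque": the same for the moment, N m; "width": finger opening in m.
Only numpy, scipy, OpenCV 4.12 (cv2) and the standard library are available. Lean on these libraries where they do the work, as an engineer would, in place of code of your own. Each camera call takes 0.05 s, during which the arm holds its last target. There are 200 camera calls.

### The job

One of the three heater channels on the control box has tripped: its lamp is red, the others are green. Take the reset pin out of its holder, push it down through the hole in line with the red lamp and press the recessed button all the way down; finish while still gripping the pin and holding that button down. Do not press the other two buttons, and leave the chocolate figures and the bowl where they are.

Things in the scene. Friction and masses are not known exactly. Their poses are not given: they have to be found in the camera images.
- control: grey heater control box with an aluminium top panel, fixed, 112 x 222 x 70 mm (x, y, z). Origin: centre of its underside; at yaw 0 x points away from the robot, y along its long side. Its top has three vertical 14 mm holes at x = -22, y = +66, 0, -66 mm; a yellow button lies 17 mm down each. Each hole has its own lamp 48 mm farther along +x at the same y, joined by a short black line
- hole_left (a point): the left (+y) reset hole: the point on its axis at the panel's top surface (70 mm above the table). z up; same axes as the control box
- hole_middle (a point): the middle reset hole: the point on its axis at the panel's top surface (70 mm above the table). z up; same axes as the control box
- hole_right (a point): the right (-y) reset hole: the point on its axis at the panel's top surface (70 mm above the table). z up; same axes as the control box
- lamp_red: the red lamp (tripped channel): dome 28 mm across, 16 mm high, fixed on the panel. Origin at the centre of its underside, on the panel's top. It stands at one of the three lamp places, a different one from run to run
- lamp_green_a: a green lamp (healthy channel), same shape and origin as the red one
- lamp_green_b: the other green lamp (healthy channel), same shape and origin as the red one
- holder_mouth (a point): white block 60 x 60 x 80 mm high on a dark 90 x 90 x 6 mm foot, fixed; it holds the pin upright in a 10 mm hole, 75 mm deep, in its top. This point is the hole's mouth, centre of the block's top, 80 mm above the table; z up
- pin: the reset pin, loose, about 60 g, standing upright in the holder: a steel shaft 6 mm across and 70 mm long at the bottom, then a dark collar 22 mm across and 6 mm thick (it rests on the holder's top), then an orange square handle 16 x 16 mm, 52 mm long. Total length 128 mm. Origin at the centre of the shaft's lower end; z points up along the pin, x and y are square to the handle's faces
- pin_tip (a point): the centre of the pin's lower end (the pin's origin)
- pin_handle (a point): a point on the pin's axis inside the orange handle, 106 mm above the tip: 30 mm above the collar's top and 22 mm below the handle's top; a good place to grip
- button_left (a joint): travel of the recessed button in the left hole in m: 0 up, 0.008 fully down. Button 13 mm across, its top 17 mm below the panel's top when up. Sprung: it starts to move at about 1.6 N and is fully down at about 5.2 N; it comes back up when let go
- button_middle (a joint): travel of the recessed button in the middle hole in m: 0 up, 0.008 fully down. Button 13 mm across, its top 17 mm below the panel's top when up. Sprung: it starts to move at about 1.6 N and is fully down at about 5.2 N; it comes back up when let go
- button_right (a joint): travel of the recessed button in the right hole in m: 0 up, 0.008 fully down. Button 13 mm across, its top 17 mm below the panel's top when up. Sprung: it starts to move at about 1.6 N and is fully down at about 5.2 N; it comes back up when let go
- figure_a: a bystander: dark chocolate penguin figure, loose, 136 mm high, about 75 mm wide, 180 g. Origin at the centre of its foot, z up
- figure_b: a bystander: dark chocolate penguin figure, loose, 122 mm high, about 68 mm wide, 150 g. Origin at the centre of its foot, z up
- bowl: a bystander: empty steel bowl, loose, 110 mm across, 50 mm high. Origin at the centre of its underside, z up
Mind the look-alikes: they are no part of the job. There is more than one size of the pin; the job needs the smallest.

How it is judged:
On the way, in this order (a step that is already met when the one before it is completed fails the run):
1. the pin is gripped and drawn clear of the holder (contact force between the fingers and pin above 2 N and height (world z) of pin_tip above 0.083 m), for 0.1 s.
2. the button in line with the red lamp is pressed with the gripped pin (contact force between the fingers and pin above 2 N and ((horizontal distance between lamp_red and hole_left below 0.056 m and value of joint button_left above 0.005 m and horizontal distance between pin_tip and hole_left below 0.007 m and contact force between pin and control above 1 N and value of joint each of button_middle, button_right below 0.002 m) or (horizontal distance between lamp_red and hole_middle below 0.056 m and value of joint button_middle above 0.005 m and horizontal distance between pin_tip and hole_middle below 0.007 m and contact force between pin and control above 1 N and value of joint each of button_left, button_right below 0.002 m) or (horizontal distance between lamp_red and hole_right below 0.056 m and value of joint button_right above 0.005 m and horizontal distance between pin_tip and hole_right below 0.007 m and contact force between pin and control above 1 N and value of joint each of button_left, button_middle below 0.002 m))), for 0.5 s.
At the end, for the whole second after the job is handed in: the fingers grip the pin (over 2 N), its tip is in the hole in line with the red lamp (within 7 mm of the hole's axis) and presses (over 1 N) that button, which is more than 5 mm of its 8 mm down; the other two buttons are up (under 2 mm) (all of step 2); the arm keeps its last pose, push and grip.
It fails at once if a button beside a green lamp is pressed (more than 3 mm) ((not (horizontal distance between lamp_red and hole_left below 0.056 m) and value of joint button_left above 0.003 m) or (not (horizontal distance between lamp_red and hole_middle below 0.056 m) and value of joint button_middle above 0.003 m) or (not (horizontal distance between lamp_red and hole_right below 0.056 m) and value of joint button_right above 0.003 m)).
It fails at once if a figure or the bowl is shoved more than 20 mm or tipped over (distance of any of figure_a, figure_b, bowl from where it was at the start of the episode above 0.02 m or angle between any of figure_a, figure_b, bowl's own z axis and vertical above 0.4 rad).
It also fails if it takes over 37 s, if anything falls off the work surface, if the arm or the gripper's body presses on something with over 40 N, if the wrist force passes 120 N, or if a joint passes its speed limit or range.

## Working session

There is one attempt and no reset: what is moved stays moved. The work goes in short steps, Python scripts to look and compute and a shell command to move; the robot and the scene stay as the last step left them, time stands still between calls to the robot, and variables do not carry over. Pictures are saved under pics/ and viewed, about 8 in all and at most 12, crops included, and the job is handed in when it is done.

```bash
mkdir -p pics; ls
python3 - <<'E'
from workcell import *
import cv2,numpy as np
s=read_state();print({k:np.round(v,3) for k,v in s.items()})
for c in("scene","top"):
    i=get_image(c);cv2.imwrite(f"pics/{c}0.png",i["pixels"][:,:,::-1])
    print(c,i["intrinsics"],i["k1"],i["R"],i["t"])
    for n in("hole_left","hole_middle","hole_right","lamp_red","lamp_green_a","holder_mouth","pin","pin_handle","control","figure_a","bowl"):
        print(n,[(round(d["score"],2),np.round(d["at"],3)) for d in spot_point(c,n)])
E
```

```text
pics
{'time': np.float64(0.0), 'joint_positions': array([-1.275,  0.131,  1.489, -0.   ,  1.523, -0.085]), 'qvel': array([-0.   ,  0.002,  0.   ,  0.001,  0.001, -0.001]), 'joint_torque': array([-1.0000e-03, -5.6940e+01, -5.0055e+01, -0.0000e+00,  1.4000e-02,
        0.0000e+00]), 'eef_pos': array([ 0.223, -0.556,  0.191]), 'orientation': array([-3.083, -0.594,  0.   ]), 'contact_force': array([-0.409, -0.229, -0.187]), 'ft_torque': array([ 0.008, -0.   ,  0.047]), 'width': np.float64(0.085)}
scene [[405.39712506   0.         330.02287754]
 [  0.         405.39712506 200.2236001 ]
 [  0.           0.           1.        ]] 0.021540441788836674 [[-0.87992761  0.47504181  0.00791643]
 [ 0.34925135  0.65804073 -0.66708762]
 [-0.32210384 -0.58422399 -0.7449372 ]] [ 0.5159879  -0.12391855  1.48013873]
hole_left [(0.81, array([ 0.532, -0.038,  0.072])), (0.39, array([0.561, 0.152, 0.082]))]
hole_middle [(0.58, array([ 0.54 , -0.106,  0.072]))]
hole_right [(0.88, array([ 0.544, -0.167,  0.069]))]
lamp_red [(0.45, array([ 0.582, -0.1  ,  0.069]))]
lamp_green_a [(0.46, array([ 0.581, -0.03 , 
[... 1039 characters left out ...]
red [(0.4, array([ 0.586, -0.097,  0.07 ]))]
lamp_green_a [(0.58, array([ 0.592, -0.166,  0.07 ])), (0.39, array([ 0.581, -0.033,  0.065]))]
holder_mouth [(0.72, array([0.561, 0.161, 0.082])), (0.53, array([0.567, 0.156, 0.008]))]
pin [(0.55, array([0.475, 0.155, 0.003])), (0.45, array([0.564, 0.155, 0.005])), (0.43, array([0.572, 0.257, 0.004]))]
pin_handle [(0.53, array([0.471, 0.153, 0.134])), (0.51, array([0.565, 0.157, 0.116])), (0.39, array([0.569, 0.26 , 0.134])), (0.19, array([ 0.468, -0.456, -0.003]))]
control [(0.89, array([ 0.563, -0.102, -0.002]))]
figure_a [(0.72, array([ 0.467, -0.456, -0.005])), (0.6, array([ 0.509,  0.383, -0.002]))]
bowl [(0.6, array([0.759, 0.234, 0.001]))]
```

Run:
```python
import cv2
a=cv2.imread("pics/scene0.png");cv2.imwrite("pics/scene0b.png",cv2.resize(a,(800,500)))
b=cv2.imread("pics/top0.png");b=b[90:290,150:480];cv2.imwrite("pics/top0b.png",cv2.resize(b,(800,485),interpolation=2))
```

```text
(no output)
```

View pics/scene0b.png

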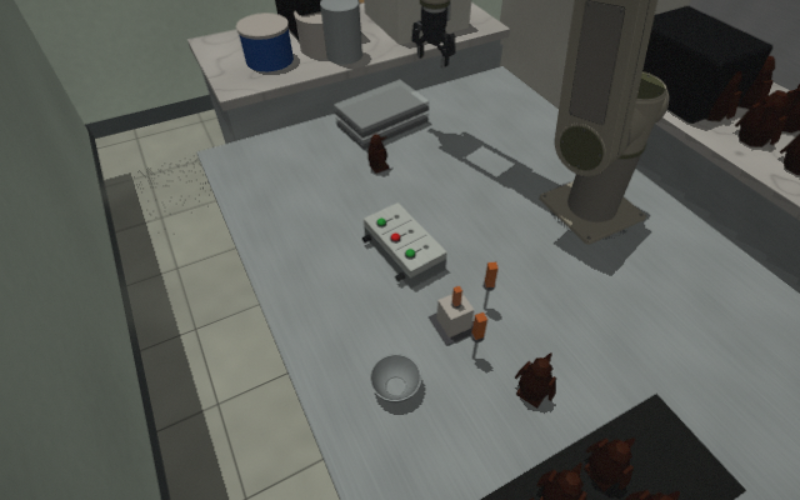

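View pics/top0b.png

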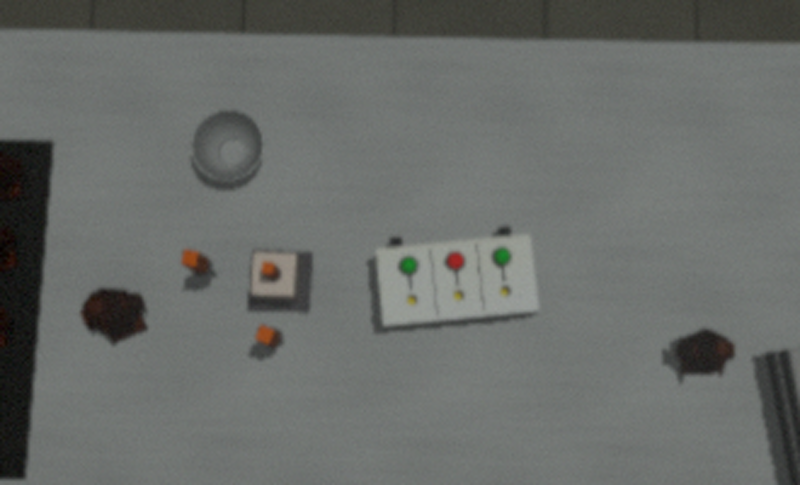

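The small pin stands in the white holder, at about (270,270) in the top crop. Two larger look-alikes stand free at (195,262) and (268,336). The red lamp is the middle one (455,261), and its hole is at (459,295). Next I'll measure these more closely.

```bash
cat > h.py <<'E'
from workcell import *
import cv2,numpy as np
from scipy.spatial.transform import Rotation as Ro
def rays(i,uv):
    s=cv2.undistortPoints(np.float64(uv).reshape(-1,1,2),i["intrinsics"],np.array([i["k1"],0,0,0]))[:,0]
    return np.c_[s,np.ones(len(s))]
def at_z(i,uv,z):
    d=rays(i,uv)@i["R"];c=-i["R"].T@i["t"]
    return c+d*((z-c[2])/d[:,2])[:,None]
def by_depth(i,uv):
    uv=np.int64(uv);z=i["z_map"][uv[:,1],uv[:,0]]
    return (rays(i,uv)*z[:,None]-i["t"])@i["R"]
def blobs(i,lo,hi,amin=3):
    m=cv2.inRange(cv2.cvtColor(i["pixels"],cv2.COLOR_RGB2HSV),lo,hi)
    n,l,st,c=cv2.connectedComponentsWithStats(m)
    return [(st[k,4],c[k],np.argwhere(l==k)[:,::-1]) for k in range(1,n) if st[k,4]>=amin]
E
python3 - <<'E'
from h import *
for c in("scene","top"):
    i=get_image(c);print(c)
    for nm,lo,hi,z in(("yellow",(20,70,60),(35,255,255),.053),("red",(0,190,60),(4,255,255),.078),("green",(50,120,40),(75,255,255),.078),("orange",(5,150,90),(18,255,255),None)):
        for a,ce,px in blobs(i,lo,hi):
            w=at_z(i,[ce],z or .116)[0]
            if not(.4<w[0]<.68 and -.25<w[1]<.32):continue
            print(nm,a,np.round(ce,1),np.round(w,4))
            if z is None and a>5:
                p=by_depth(i,px);zt=np.percentile(p[:,2],90);t=p[p[:,2]>zt-.012]
                print("   zmax",zt,"top mean",t.mean(0).round(4),"n",len(t),"all mean",p.mean(0).round(4))
    px=i["pixels"]
    cr=px[150:250,180:280] if c=="top" else px[190:290,330:430]
    cv2.imwrite(f"pics/crop_{c}.png",cv2.resize(cr,(500,500),interpolation=cv2.INTER_CUBIC)[:,:,::-1])
a=[cv2.imread(f"pics/crop_{c}.png") for c in("scene","top")];cv2.imwrite("pics/both.png",cv2.resize(np.hstack(a),(800,400)))
E
```

```text
scene
red 26 [316.  189.2] [ 0.5854 -0.0968  0.078 ]
green 29 [304.7 177.2] [ 0.5936 -0.1622  0.078 ]
green 35 [327.9 202.1] [ 0.5782 -0.0305  0.078 ]
orange 42 [393.5 212.6] [0.445  0.1242 0.116 ]
   zmax 0.16649908963564555 top mean [0.4732 0.1549 0.1639] n 42 all mean [0.4732 0.1549 0.1639]
orange 25 [365.6 231.6] [0.5531 0.1452 0.116 ]
   zmax 0.1414753259559026 top mean [0.5637 0.1592 0.1387] n 25 all mean [0.5637 0.1592 0.1387]
orange 49 [384.3 253.9] [0.5484 0.2321 0.116 ]
   zmax 0.16658888343098857 top mean [0.5714 0.2574 0.1646] n 49 all mean [0.5714 0.2574 0.1646]
top
yellow 8 [357.9 209.9] [ 0.5465 -0.169   0.053 ]
yellow 12 [338.5 211.5] [ 0.5396 -0.1022  0.053 ]
yellow 9 [319.1 213.7] [ 0.5307 -0.0354  0.053 ]
red 11 [337.6 196.9] [ 0.5866 -0.0973  0.078 ]
green 26 [356.7 195.3] [ 0.5933 -0.1621  0.078 ]
green 23 [318.2 199. ] [ 0.578  -0.0311  0.078 ]
orange 32 [228.5 196.3] [0.5753 0.2655 0.116 ]
   zmax 0.16821157902983805 top mean [0.568  0.2541 0.1646] n 32 all mean [0.568  0.2541 0.1646]
orange 17 [260.4 200.5] [0.5635 0.1597 0.116 ]
   zmax 0.1412886586416326 top mean [0.5602 0.1562 0.139 ] n 17 all mean [0.5602 0.1562 0.139 ]
orange 35 [259.2 228. ] [0.4731 0.1595 0.116 ]
   zmax 0.16734638582193903 top mean [0.4697 0.1521 0.1652] n 35 all mean [0.4697 0.1521 0.1652]
```

View pics/both.png

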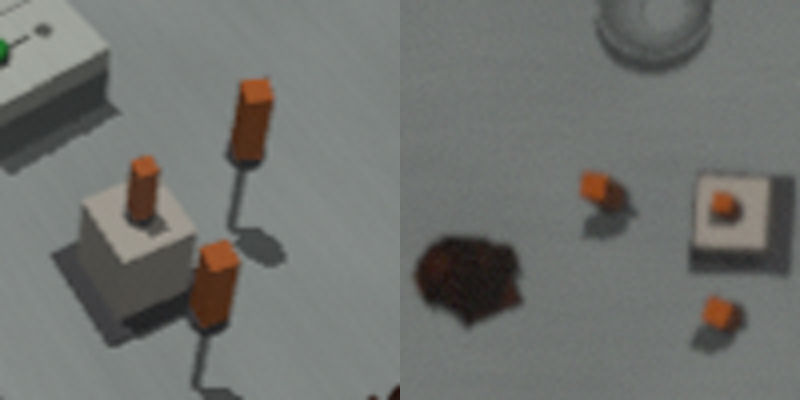

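Everything agrees across the two cameras: pin axis about (0.563, 0.158), handle top about 0.138, middle hole about (0.538, -0.102), box yaw about 0.118. I'll raise the tool, straighten its yaw and travel.

```bash
python3 -m creep '[[0,0,-4,0,0,0.127],[0,0,-4,0,0,0.127],[0,0,-3,0,0,0.127],[2,-4,0,0,0,0],[2.5,-5,0,0,0,0],[2.5,-5,0,0,0,0],[2.5,-5,0,0,0,0]]' 0
```

```text
time: 2.17
eef_pos: [0.3186, -0.3655, 0.3018]
orientation: [3.141, -0.001, 0.001]
contact_force: [1.0, -0.5, -0.2]
width: 0.0856
```

```bash
python3 -m creep '[[2.4,-5.2,0,0,0,0],[2.4,-5.2,0,0,0,0],[2.4,-5.2,0,0,0,0],[2.4,-5.2,0,0,0,0],[2.4,-5.2,0,0,0,0],[2.4,-5.2,0,0,0,0],[2.4,-5.2,0,0,0,0],[2.4,-5.2,0,0,0,0],[2.4,-5.2,0,0,0,0],[2.4,-5.2,0,0,0,0]]' 0
python3 - <<'E'
from h import *
i=get_image("scene");s=read_state();print(s["eef_pos"],s["orientation"])
w=np.array([[.563,.158,.138]]);print(spot_point("scene","pin_handle"))
cv2.imwrite("pics/s2.png",cv2.resize(i["pixels"][120:300,270:490],(790,646))[:590,:,::-1])
E
```

```text
time: 3.42
eef_pos: [0.5588, 0.1548, 0.3019]
orientation: [3.142, -0.0, 0.001]
contact_force: [0.7, -0.0, 0.1]
width: 0.0851
[0.55964673 0.1607345  0.29995465] [-3.13833120e+00 -5.33399511e-03  1.69615485e-03]
[{'at': [0.7583, 0.2369, -0.0022], 'score': 0.73}, {'at': [0.4722, 0.1536, 0.1368], 'score': 0.72}, {'at': [0.5675, 0.2583, 0.1331], 'score': 0.54}, {'at': [0.5674, 0.1551, 0.1175], 'score': 0.43}]
```

View pics/s2.png

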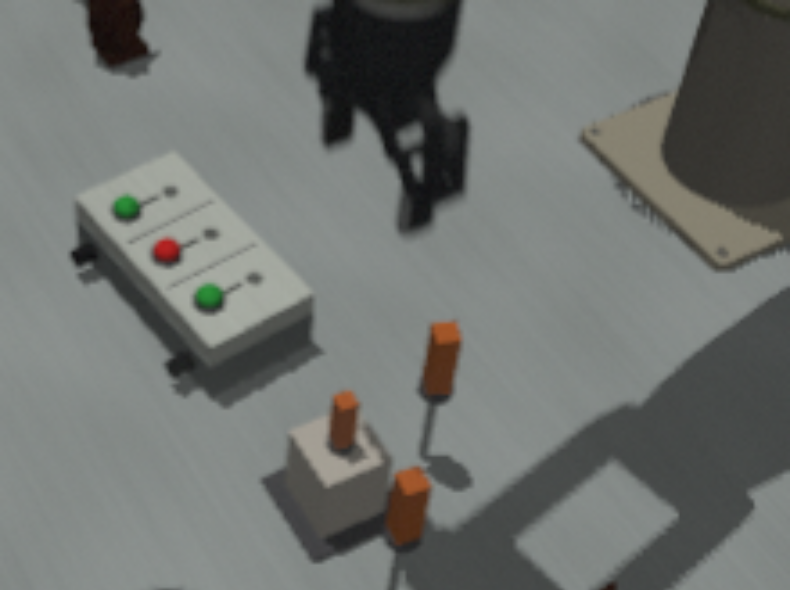

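The gripper is above the pin at z=0.30 with its jaws along y, and the handle (343,420) looks turned about -10°. Jaws clear both look-alikes. Descending.

```bash
python3 -m creep '[[0.35,0.25,0,0,0,0],[0,0,-0,0,0,0.17],[0,0,5,0,0,0],[0,0,5,0,0,0],[0,0,4,0,0,0],[0,0,3,0,0,0],[0,0,2,0,0,0],[0,0,1.3,0,0,0],[0,0,0,0,0,0]]' 0 && python3 -m creep '[[0,0,0,0,0,0],[0,0,0,0,0,0],[0,0,0,0,0,0],[0,0,0,0,0,0],[0,0,0,0,0,0],[0,0,0,0,0,0],[0,0,0,0,0,0],[0,0,0,0,0,0]]' 1 60
```

```text
time: 4.65
eef_pos: [0.5615, 0.15, 0.0985]
orientation: [3.13, -0.268, -0.001]
contact_force: [-0.8, 0.3, 0.2]
width: 0.0856
time: 5.65
eef_pos: [0.5616, 0.1504, 0.0987]
orientation: [3.13, -0.267, -0.0]
contact_force: [-0.1, 0.2, -0.5]
width: 0.0002
```

The jaws closed fully (width 0), so the pin was missed. I'll look before doing anything else.

Run:
```python
from h import *
s=read_state();print(s["eef_pos"],s["orientation"],s["width"])
o=[]
for c,(r,k) in(("scene",(190,330)),("top",(150,190))):
    i=get_image(c)
    print(c,[(round(d["score"],2),np.round(d["at"],3)) for d in spot_point(c,"pin")])
    u=rays(i,[[0,0]]);cr=i["pixels"][r:r+100,k:k+100]
    o.append(cv2.resize(cr,(400,400),interpolation=cv2.INTER_CUBIC))
    # where the TCP should project
    p=i["R"]@s["eef_pos"]+i["t"];q=cv2.projectPoints(np.float64([s["eef_pos"],[.563,.158,.138]]),cv2.Rodrigues(i["R"])[0],i["t"],i["intrinsics"],np.array([i["k1"],0,0,0]))[0][:,0]
    print("tcp,pin px in crop",((q-[k,r])*4).round())
cv2.imwrite("pics/s3.png",np.hstack(o)[:,:,::-1])
```

```text
[0.56164229 0.15038887 0.09865675] [ 3.13019670e+00 -2.67106639e-01 -1.06967289e-04] 0.00023067483780438077
scene [(0.83, array([0.47 , 0.152, 0.   ])), (0.66, array([0.572, 0.258, 0.   ])), (0.55, array([0.565, 0.16 , 0.012]))]
tcp,pin px in crop [[134. 191.]
 [142. 165.]]
top [(0.59, array([ 0.476,  0.154, -0.004])), (0.38, array([0.571, 0.253, 0.001]))]
tcp,pin px in crop [[295. 207.]
 [280. 199.]]
```

View pics/s3.png

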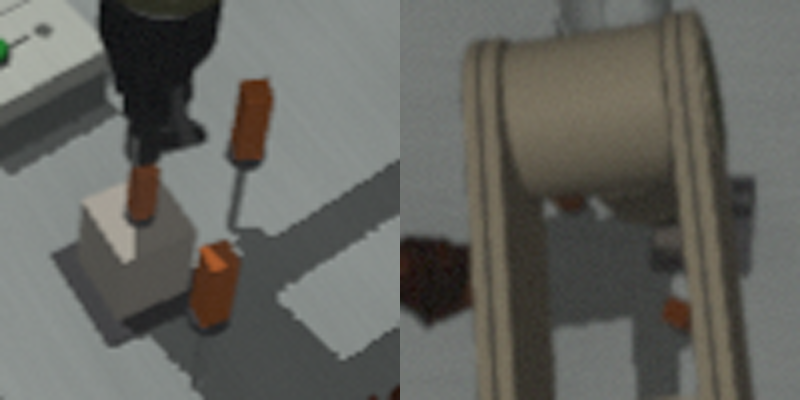

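The pin stands untouched in the holder. The closed fingertips appear near (145,160) in the left crop, above or behind the handle, while the reported TCP projects to (134,191). I'll check the fingers' real position from the depth map.

Run:
```python
from h import *
i=get_image("scene")
for r in range(206,238,2):
    uv=np.array([[c,r] for c in range(356,384)])
    p=by_depth(i,uv);h=i["pixels"][r,356:384].astype(int)
    dark=(h.sum(1)<130)
    if dark.any(): q=p[dark];print(r,uv[dark][:,0].min(),uv[dark][:,0].max(),"near",q[q[:,2].argmax()].round(3),"med",np.median(q,0).round(3), "lowest",q[q[:,2].argmin()].round(3))
```

```text
206 358 378 near [0.58  0.186 0.281] med [0.578 0.182 0.276] lowest [0.566 0.115 0.201]
208 359 377 near [0.571 0.19  0.273] med [0.576 0.181 0.269] lowest [0.568 0.124 0.204]
210 359 376 near [0.576 0.187 0.264] med [0.576 0.172 0.249] lowest [0.568 0.124 0.195]
212 359 377 near [0.575 0.19  0.259] med [0.575 0.177 0.247] lowest [0.57  0.128 0.192]
214 361 376 near [0.576 0.193 0.256] med [0.576 0.177 0.238] lowest [0.573 0.147 0.206]
216 361 373 near [0.573 0.193 0.246] med [0.576 0.172 0.225] lowest [0.57  0.139 0.187]
218 361 373 near [0.572 0.193 0.238] med [0.572 0.169 0.209] lowest [0.573 0.145 0.187]
220 363 374 near [0.574 0.201 0.24 ] med [0.57  0.165 0.197] lowest [0.573 0.154 0.188]
222 362 379 near [0.563 0.208 0.233] med [0.571 0.171 0.195] lowest [0.57  0.146 0.169]
224 364 380 near [0.974 0.701 1.016] med [0.577 0.205 0.228] lowest [0.572 0.164 0.182]
226 365 374 near [0.582 0.21  0.232] med [0.579 0.194 0.211] lowest [0.568 0.16  0.167]
228 365 368 near [0.579 0.188 0.196] med [0.573 0.174 0.176] lowest [0.569 0.161 0.16 ]
230 365 367 near [0.568 0.165 0.155] med [0.568 0.162 0.152] lowest [0.561 0.161 0.146]
```

Depth puts the closed fingertips at z≈0.15, just above the handle top, though the state reports 0.099. I'll raise the tool and measure the offset between camera and report in clear view.

```bash
python3 -m creep '[[0,0,-5,0,0,0],[0,0,-5,0,0,0],[0,0,0,0,0,0],[0,0,0,0,0,0]]'
python3 - <<'E'
from h import *
s=read_state();print(s["eef_pos"],s["orientation"],s["joint_positions"])
i=get_image("scene");px=i["pixels"]
H,W=px.shape[:2];uv=np.stack(np.meshgrid(np.arange(W),np.arange(H)),-1).reshape(-1,2)
P=by_depth(i,uv);z=i["z_map"].ravel()
T=s["eef_pos"]
m=(z>0)&(abs(P[:,0]-T[0])<.09)&(abs(P[:,1]-T[1])<.09)&(P[:,2]>.172)&(px.reshape(-1,3).sum(1)<200)
Q=P[m]
for a in np.arange(.17,.40,.01):
    q=Q[(Q[:,2]>=a)&(Q[:,2]<a+.01)]
    if len(q):print(round(a,2),len(q),np.median(q,0).round(3),q.min(0).round(3),q.max(0).round(3))
q=cv2.projectPoints(T[None],cv2.Rodrigues(i["R"])[0],i["t"],i["intrinsics"],np.array([i["k1"],0,0,0]))[0][0,0]
print(q)
v=px.copy();cv2.drawMarker(v,tuple(int(round(x)) for x in q),(255,255,0),0,5)
cv2.imwrite("pics/s4.png",cv2.resize(v[110:260,290:450],(640,600),interpolation=2)[:,:,::-1])
E
```

```text
time: 6.4
eef_pos: [0.5616, 0.1504, 0.1985]
orientation: [-3.13, 0.267, -0.0]
contact_force: [-0.7, 0.3, -0.6]
width: 0.0003
[0.56161608 0.15043012 0.19850794] [-3.13017642e+00  2.66983356e-01 -1.75735762e-04] [1.73519100e-01 7.73906256e-02 1.53250922e+00 2.06163244e-05
 1.53157163e+00 1.91448952e+00]
0.24 5 [0.57  0.157 0.249] [0.568 0.152 0.246] [0.571 0.159 0.25 ]
0.25 21 [0.569 0.163 0.255] [0.559 0.146 0.25 ] [0.573 0.167 0.26 ]
0.26 18 [0.57  0.16  0.262] [0.561 0.146 0.26 ] [0.571 0.168 0.269]
0.27 8 [0.57  0.155 0.273] [0.569 0.146 0.271] [0.573 0.161 0.276]
0.28 23 [0.572 0.16  0.287] [0.556 0.122 0.282] [0.578 0.18  0.29 ]
0.29 44 [0.571 0.166 0.294] [0.555 0.114 0.29 ] [0.579 0.191 0.3  ]
0.3 46 [0.573 0.167 0.306] [0.555 0.105 0.301] [0.58  0.194 0.31 ]
0.31 34 [0.576 0.156 0.314] [0.564 0.105 0.31 ] [0.581 0.2   0.319]
0.32 49 [0.576 0.179 0.326] [0.56  0.134 0.32 ] [0.583 0.215 0.33 ]
0.33 105 [0.574 0.198 0.334] [0.56  0.132 0.33 ] [0.584 0.214 0.34 ]
0.34 58 [0.575 0.182 0.346] [0.562 0.157 0.34 ] [0.582 0.198 0.35 ]
0.35 40 [0.574 0.189 0.354] [0.56  0.172 0.35 ] [0.578 0.194 0.36 ]
0.36 27 [0.571 0.189 0.365] [0.559 0.178 0.36 ] [0.586 0.193 0.37 ]
0.37 86 [0.585 0.18  0.375] [0.548 0.14  0.37 ] [0.598 0.191 0.38 ]
0.38 110 [0.583 0.182 0.385] [0.542 0.136 0.38 ] [0.598 0.192 0.39 ]
0.39 100 [0.584 0.181 0.395] [0.545 0.136 0.39 ] [0.599 0.192 0.4  ]
[366.18242984 215.01462978]
```

View pics/s4.png

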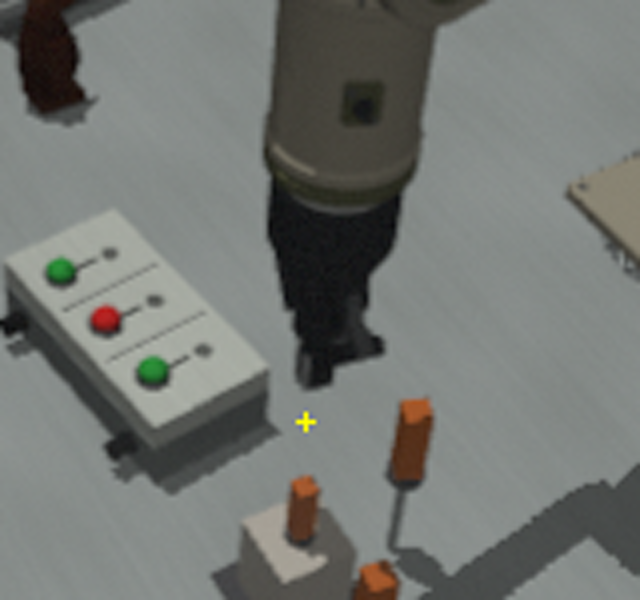

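The gap is clear: the yellow cross is the reported TCP at (306,422), while the fingertips end at (318,385). Depth gives 0.246 against a reported 0.1985, so the real fingertips sit about 47 mm higher than reported, the same at both heights. x and y agree. I'll go by the cameras (true z = reported + 0.047): open, shift y +5 mm and descend in checked stages.

```bash
python3 -m creep '[[0,-0.5,0,0,0,0],[0,0,0,0,0,0],[0,0,0,0,0,0],[0,0,4,0,0,0],[0,0,4,0,0,0],[0,0,2,0,0,0],[0,0,1,0,0,0],[0,0,1,0,0,0],[0,0,0,0,0,0]]' 0 && python3 -m creep '[[0,0,1,0,0,0],[0,0,0.8,0,0,0],[0,0,0.8,0,0,0],[0,0,0,0,0,0]]' 0
python3 - <<'E'
from h import *
o=[]
for c,(r,k) in(("scene",(180,330)),("top",(150,190))):
    i=get_image(c);o.append(cv2.resize(i["pixels"][r:r+100,k:k+100],(400,400),interpolation=2))
cv2.imwrite("pics/s5.png",np.hstack(o)[:,:,::-1])
E
```

```text
time: 7.58
eef_pos: [0.5627, 0.1554, 0.0789]
orientation: [-3.13, 0.267, -0.0]
contact_force: [0.4, 0.1, 0.4]
width: 0.0853
time: 8.07
eef_pos: [0.5617, 0.1552, 0.0515]
orientation: [3.13, -0.267, -0.003]
contact_force: [0.0, -0.1, 0.1]
width: 0.0853
```

View pics/s5.png

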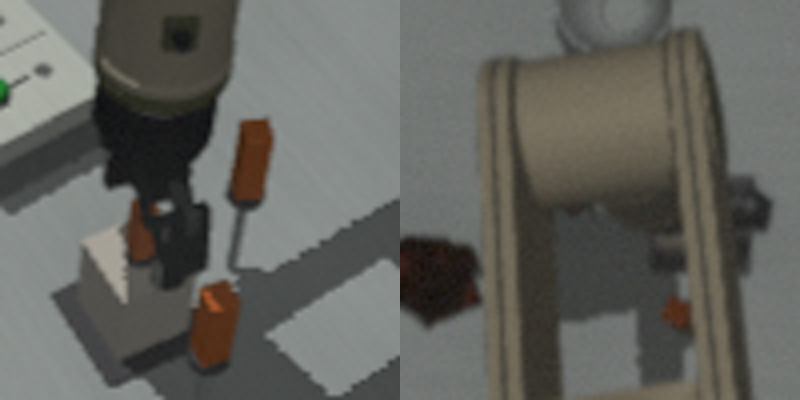

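The near finger (180,260) now stands beside the handle (140,230), with no contact and both look-alikes clear. Closing.

```bash
python3 -m creep '[[0,0,0,0,0,0],[0,0,0,0,0,0],[0,0,0,0,0,0],[0,0,0,0,0,0],[0,0,0,0,0,0],[0,0,0,0,0,0],[0,0,0,0,0,0]]' 1 60
```

```text
time: 9.05
eef_pos: [0.5627, 0.1554, 0.0529]
orientation: [-3.13, 0.267, -0.001]
contact_force: [0.2, 1.2, 1.8]
width: 0.0153
```

Gripped: width 15.3 mm against the 16 mm handle. Lifting, then carrying it over the middle hole.

```bash
python3 -m creep '[[0,0,-1,0,0,0],[0,0,-2,0,0,0],[0,0,-3,0,0,0],[0,0,-4,0,0,0],[0,0,-4,0,0,0],[0,0,0,0,0,0]]' && python3 -m creep '[[0.2,2.6,0,0,0,0],[0.3,4,0,0,0,0],[0.3,4,0,0,0,0],[0.3,4,0,0,0,0],[0.3,4,0,0,0,0],[0.3,4,0,0,0,0],[0.25,3.2,0,0,0,0],[0,0,0,0,0,0],[0,0,0,0,0,0]]'
python3 - <<'E'
from h import *
s=read_state();print(s["eef_pos"],s["width"])
o=[]
for c,(r,k) in(("scene",(130,265)),("top",(150,280))):
    i=get_image(c);o.append(cv2.resize(i["pixels"][r:r+100,k:k+100],(400,400),interpolation=2))
    for n in("pin_tip","pin_handle"):print(c,n,[(round(d["score"],2),np.round(d["at"],3)) for d in spot_point(c,n)])
    for nm,lo,hi in(("orange",(5,150,60),(18,255,255)),):
        for a,ce,px in blobs(i,lo,hi):
            p=np.median(by_depth(i,px),0)
            if -.2<p[1]<.05: print(nm,a,p.round(4))
cv2.imwrite("pics/s6.png",np.hstack(o)[:,:,::-1])
E
```

```text
time: 9.8
eef_pos: [0.5655, 0.1559, 0.1993]
orientation: [-3.128, 0.267, -0.015]
contact_force: [0.1, 1.1, 0.3]
width: 0.0153
time: 10.92
eef_pos: [0.5378, -0.1018, 0.1926]
orientation: [-3.13, 0.268, 0.001]
contact_force: [-0.0, -0.6, -0.2]
width: 0.0155
[ 0.53781711 -0.10177736  0.19258848] 0.015471137190473713
scene pin_tip [(0.63, array([0.469, 0.154, 0.001])), (0.62, array([ 0.536, -0.102,  0.151]))]
scene pin_handle [(0.8, array([0.472, 0.155, 0.138])), (0.79, array([0.571, 0.255, 0.135])), (0.56, array([ 0.538, -0.101,  0.256])), (0.52, array([ 0.466, -0.453, -0.003])), (0.2, array([ 0.548, -0.168,  0.072])), (0.18, array([ 0.54 , -0.097,  0.151]))]
top pin_tip [(0.58, array([ 0.572,  0.254, -0.001])), (0.56, array([ 0.473,  0.152, -0.003]))]
top pin_handle [(0.66, array([0.471, 0.151, 0.136])), (0.64, array([0.571, 0.256, 0.136])), (0.52, array([0.56, 0.16, 0.08]))]
```

View pics/s6.png

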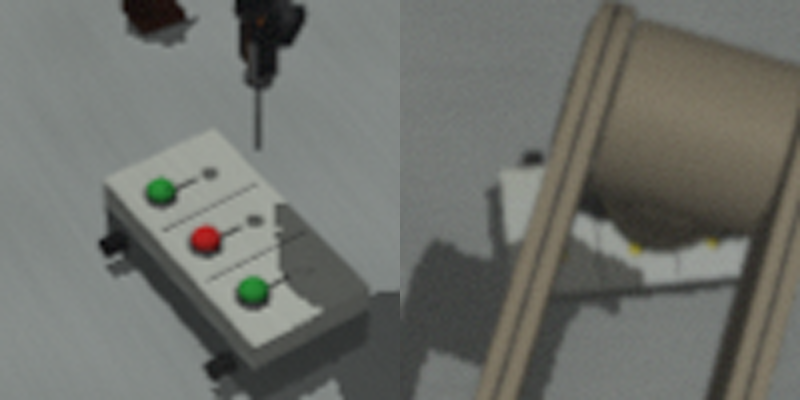

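The pin hangs straight, tip at (258,150) in the left crop, over the middle hole at (254,220), which lines up with the red lamp (205,240). The network puts the tip at (0.536, -0.102, 0.151), which matches. I'll lower to just above the panel for one close check.

```bash
python3 -m creep '[[0,0,2,0,0,0],[0,0,2.5,0,0,0],[0,0,1.5,0,0,0],[0,0,0.8,0,0,0],[0,0,0,0,0,0],[0,0,0,0,0,0]]'
python3 - <<'E'
from h import *
s=read_state();print(s["eef_pos"],s["contact_force"])
i=get_image("scene")
print([(round(d["score"],2),np.round(d["at"],3)) for d in spot_point("scene","pin_tip")])
q=cv2.projectPoints(np.float64([[.538,-.102,.07],[.538,-.102,.082]]),cv2.Rodrigues(i["R"])[0],i["t"],i["intrinsics"],np.array([i["k1"],0,0,0]))[0][:,0]
r,k=160,300;print("hole,tip expected in crop",((q-[k,r]+.5)*10).round())
cv2.imwrite("pics/s7.png",cv2.resize(i["pixels"][r:r+50,k:k+60],(600,500),interpolation=2)[:,:,::-1])
E
```

```text
time: 11.98
eef_pos: [0.5387, -0.1024, 0.1256]
orientation: [3.13, -0.267, 0.002]
contact_force: [0.8, -0.7, -0.3]
width: 0.0152
[ 0.53866242 -0.10242454  0.12560684] [ 0.79581354 -0.73037908 -0.31032075]
[(0.76, array([0.57 , 0.254, 0.003])), (0.51, array([0.47 , 0.154, 0.002])), (0.43, array([ 0.537, -0.102,  0.082]))]
hole,tip expected in crop [[289. 254.]
 [289. 228.]]
```

View pics/s7.png

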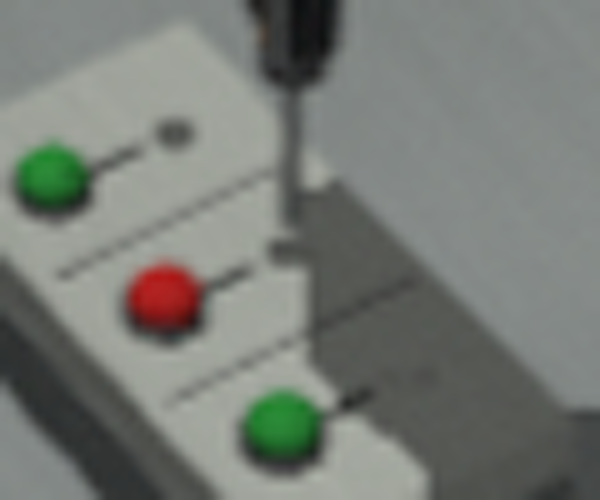

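The tip at (291,226) is within about 1 mm of the hole at (286,252), against a clearance of 4 mm. Inserting, with force checks.

```bash
python3 -m creep '[[0,0,0.6,0,0,0],[0,0,0.6,0,0,0],[0,0,0.6,0,0,0],[0,0,0.6,0,0,0],[0,0,0,0,0,0],[0,0,0,0,0,0]]'; python3 -m creep '[[0,0,0.3,0,0,0],[0,0,0.3,0,0,0],[0,0,0,0,0,0],[0,0,0,0,0,0]]'
```

```text
time: 12.82
eef_pos: [0.5381, -0.1023, 0.1008]
orientation: [3.13, -0.267, 0.0]
contact_force: [0.1, -0.2, -1.1]
width: 0.0151
time: 13.32
eef_pos: [0.5382, -0.1023, 0.095]
orientation: [3.13, -0.267, 0.001]
contact_force: [0.1, -0.0, 2.2]
width: 0.0151
```

Button contact at the expected depth. Pressing on.

```bash
python3 -m creep '[[0,0,0.2,0,0,0],[0,0,0.2,0,0,0],[0,0,0,0,0,0],[0,0,0,0,0,0]]'; python3 -m creep '[[0,0,0.2,0,0,0],[0,0,0.1,0,0,0],[0,0,0,0,0,0],[0,0,0,0,0,0]]'; python3 -m creep '[[0,0,0.1,0,0,0],[0,0,0,0,0,0],[0,0,0,0,0,0]]'
```

```text
time: 13.82
eef_pos: [0.5382, -0.1023, 0.0909]
orientation: [3.13, -0.267, 0.001]
contact_force: [0.4, 0.5, 3.0]
width: 0.0154
time: 14.32
eef_pos: [0.5382, -0.1023, 0.0878]
orientation: [3.13, -0.267, 0.001]
contact_force: [0.8, 0.7, 3.7]
width: 0.0152
time: 14.7
eef_pos: [0.5385, -0.1023, 0.0877]
orientation: [3.13, -0.267, 0.002]
contact_force: [-1.4, 0.4, 11.0]
width: 0.0151
```

Force jumped to 11 N with no more travel, so the button is at its stop. I'll hold, do one last check and hand in if it is steady.

```bash
python3 -m creep '[[0,0,0,0,0,0],[0,0,0,0,0,0],[0,0,0,0,0,0],[0,0,0,0,0,0],[0,0,0,0,0,0],[0,0,0,0,0,0]]'
python3 - <<'E'
from h import *
i=get_image("scene")
for n in ("figure_a","bowl"):print(n,[(round(d["score"],2),np.round(d["at"],3)) for d in spot_point("scene",n)][:2])
r,k=150,290;cv2.imwrite("pics/s8.png",cv2.resize(i["pixels"][r:r+70,k:k+80],(640,560),interpolation=2)[:,:,::-1])
E
```

```text
time: 15.45
eef_pos: [0.5385, -0.1024, 0.0877]
orientation: [3.13, -0.267, 0.002]
contact_force: [-1.1, -0.4, 10.8]
width: 0.0153
figure_a [(0.68, array([ 0.465, -0.453, -0.001])), (0.58, array([0.508, 0.386, 0.002]))]
bowl [(0.98, array([ 0.758,  0.234, -0.   ]))]
```

View pics/s8.png

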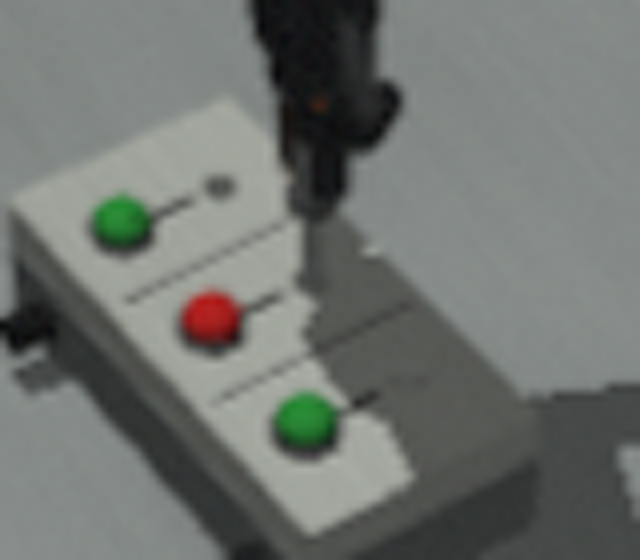

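The shaft enters the middle hole at about (312,290), in line with the red lamp (212,320). The push holds at 10.8 N, and the figures and bowl have not moved.

```bash
python3 -c "
from workcell import *
print(hand_in())"
```

```text
the job is handed in; nothing more can be done
None
```

I took the smallest pin out of its holder and pushed it down the middle hole, in line with the red lamp. I handed in at about 15.5 s with the pin still gripped and the button pressed; no verdict was reported.

- **Button:** the force was about 2.2 N on first contact and 3.7 N after 7 mm more. It then rose to 11 N with no more travel, which I read as the button's stop. It held at 10.8 N for the last 0.75 s. I could not read the button's travel directly.
- **Grip:** the finger opening stayed at about 15.3 mm on the 16 mm handle, so the pin did not slip noticeably.
- **Surroundings:** the last picture shows the pin in the middle hole only. The figures and bowl measured within a few mm of where they started.

**What disagreed:** the first grasp closed on nothing. The camera depth showed the fingertips about 47 mm higher than the reported tool position. I corrected for that from the images, and the second grasp worked. The later pin-tip and button-contact heights agreed with the correction, but I did not find its cause.

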